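Unlock the cash box and hold its key turned

ROBOT

A 6-joint arm with a two-finger parallel gripper is mounted at the origin on the work surface. World frame = base frame: x ahead of the robot, y to its left, z up, the work surface at z = 0. Lengths are in m, angles in rad, forces in N, time in s.
With the tool pointing down it reaches from about 0.35 to 1 m from the base axis. Payload 7.1 kg.
Tool frame: the origin (TCP) lies at the very end of the fingers, on their centre line; the grasp point (between the pads) lies 19 mm behind it; y points along the fingers, z is the direction in which the jaws open and shut, and the axes are right-handed (so a half turn about y gives the same grasp; the last joint's range is limited). The gripper opens to 85 mm and grips with 20 to 120 N. Pads are 22 mm wide; open, the fingers measure 114 mm over their backs; the gripper's body (76 mm by 85 mm) begins 54 mm behind the grasp point. The pads swing forward as they close: fully open they stand 13 mm farther back than shut.
Start: joints at [1.171, 0.423, 1.63, -0, 1.089, -0.019], TCP at [0.232, 0.58, 0.231] pointing down, gripper open.
Joint ranges: [-3, 3], [-0.9, 2.11], [0.09, 2.58], [-1.31, 4.45], [0.11, 2.69], [-2.54, 2.54]. Speed limits (rad/s): [2.39, 2.39, 3.01, 3.14, 3.14, 3.14].

INTERFACE

Orientations are given as [roll, pitch, yaw] about the fixed x, y, z axes, in that order (R = Rz(yaw) Ry(pitch) Rx(roll)).
In Python, from rig import readout, cams, job gives the robot as it stands.
- The arm moves only by the tool drive_tool, never from a script. Its argument "steps" is a list that holds one entry, the list of rows, each a list of 4 numbers: the shift along the tool's x, y, z in cm, then the turn about the tool's y in rad. In form: [[[tx, ty, tz, turn], ...]]. A call has 1 to 8 rows; each row shifts and turns the pose as measured when the row begins, along the tool's axes as they then stand; what a row does not reach is not made up. A row lasts 1/10 s, in which the tool goes at most 50 mm and 8.59 degrees, less where a joint would pass 70% of its speed; a pose out of reach is approached as far as the arm can. A call is refused whole if a number of a shift passes 5 or a number of a turn 0.15, either way. A call with a gripper value outside its range is refused whole. "fingers" is the closure, from -1 (fully open) to 1 (shut), set as the call begins (left out, the last holds). The fingers move at their own pace and stop on an object; "newtons" is the grip in N (left out, the last holds). Time passes only in rows, so rows that do not move let the fingers close. It gives the time, the measured TCP pose, the force and the opening at its end, in the units of the state.
- readout.state(): the state, without advancing time (a new reading comes with each control period).
- cams.read_camera(name): name is "scene" or "top" or "wrist"; returns a dict with "image" (400x640x3 uint8, red, green, blue), "depth" (400x640 float32, m along the optical axis (not along the pixel's ray), 0 where there is no reading), "fx", "fy", "cx", "cy" (pixels), "distortion" ([k1, k2, p1, p2, k3] as OpenCV has them; the pictures are not rectified), "R" (3x3) and "t" (3): a world point X has camera coordinates R X + t. Camera axes: x right, y down, z forward; pixel columns grow to the right and rows downward; lengths in m; the calibration is good to about 2 mm. A picture is of the moment at which its call begins.
- job.sign_off(): hands the job in, once; it reports no verdict.
The state is a dict: "t": time; "joint_pos": joint angles; "joint_vel": joint speeds; "joint_torque": joint torques, N m; "tcp_pos": TCP position; "tcp_rot": TCP orientation; "force": force on the tool from outside, world axes, zero at the start; "ft_torque": the same for the moment, N m; "finger_gap": finger opening in m.
Only numpy, scipy, OpenCV 4.12 (cv2) and the standard library are available. Lean on these libraries where they do the work, as an engineer would, in place of code of your own. Each camera call takes 0.05 s, during which the arm holds its last target. There are 200 camera calls.

TASK

Take the square-headed cash-box key out of the wooden key stand, push it all the way into the lock in the lid of the grey cash box (the sprung pins are sticky, so wiggle it a little if it stops short), and turn it a quarter turn clockwise. The lock springs back by itself, so finish with the key still gripped and held turned, keeping the bolt drawn so that I can lift the lid. Leave the house key, the jar, the funnel, the spoon and everything else where they are.

Things in the scene. Friction and masses are not known exactly. Their poses are not given: they have to be found in the camera images.
- key: The cash-box key, loose, 45 g, standing bit-down in an outer slot of the key stand. Square black plastic head 32 wide (key x) x 10 thick (key y) x 38 mm high with an eye near the top; under it a round neck 5 mm thick, 10 mm long, then a flat notched steel bit. Same both ways round (half turn about z). Origin: centre of the head's underside (the shoulder); z up along the key.
- key_grip (a point): Point in the middle of the key's head, 25 mm above the shoulder, axes as the key: grip the head here on its two flat faces, closing along key y.
- key_tip (a point): Rounded tip of the key's bit, 34 mm below the shoulder, axes as the key. The bit is 16 wide (key x) x 4 mm thick (key y), notched in both edges, and reaches from 10 to 34 mm below the shoulder.
- house_key: The other key, a bystander: a round steel head 28 mm across and 8 mm thick, 30 mm high, standing in the other outer slot of the key stand. Loose, 30 g. Origin: centre of the underside of its head.
- key_stand: Fixed pine block 160 (its x) x 50 (its y) x 50 mm high. Three slots in its top, 18.5 (its x) x 6.5 mm and 40 mm deep, at x = -50, 0 and +50 mm; the middle one is empty. A key stands in a slot with its head resting on the top and its x along the stand's x. Origin: centre of the underside.
- cash_box: Fixed grey steel cash box, screwed to the counter, 150 (its x) x 200 (its y) x 90 mm high, lid shut. A fold-down handle lies flat on the lid behind the lock (its +x side), 120 mm long, top 102 mm above the counter. Origin: centre of the underside.
- lock_mouth (a point): Centre of the keyhole, in the top face of the lock's square steel plate (44 x 44 x 8 mm) on the lid, 98 mm above the counter. Axes as the box. The hole goes straight down and at rest lies along box x: a dish 22 (x) x 11 mm (y) narrowing over 4 mm to a slot 18 x 5.8 mm. The key (its x along box x, either way round) goes in until its shoulder rests on the plate, its origin at this point.
- lock_plug (a joint): Turn of the lock's rotor, rad: 0 at rest, grows clockwise seen from above, stop at 1.62; bolt drawn past 1.3. It turns only with the key fully in; the key has up to 0.2 rad of play. A spring pulls it back, 0.06 N m at rest, 0.16 at a quarter turn. Four sticky sprung pins resist the key going in, in clicks, 6 to 14 N in all.
- jar: Bystander, loose: a glass clip-top jar, 94 mm across, 142 mm high. Origin: centre of its base.
- funnel: Bystander, loose: a grey plastic funnel standing mouth down, 110 mm across, 115 mm high. Origin: centre of its mouth, on the counter.
- spoon: Bystander, loose: a steel spoon, 165 mm long, lying on a round cork trivet. Origin: its middle.

How it is judged:
By the outcome, as a careful person would: the job done as asked, in the order asked, and still so for the second after the job is handed in, while the arm keeps its last pose, push and grip.
It also fails if it takes over 54 s, if anything falls off the work surface, if the arm or the gripper's body presses on something with over 40 N, if the wrist force passes 120 N, or if a joint passes its speed limit or range.

## Working session

There is one attempt and no reset: what is moved stays moved. The work goes in short steps, Python scripts to look and compute and a tool call to move; the robot and the scene stay as the last step left them, time stands still between calls to the robot, and variables do not carry over. Pictures are saved under pics/ and viewed, about 8 in all and at most 12, crops included, and the job is handed in when it is done.

Besides the shell and the picture viewer there is one more tool, called after "Emit:" as name(argument=value, ...) on one line, values as JSON. drive_tool: Moves the arm, as the interface text tells. Its arguments: {"type":"object","properties":{"steps":{"type":"array"},"fingers":{"type":"number"},"newtons":{"type":"number"}},"required":["steps"]}

```bash
mkdir -p pics; ls
cat > h.py <<'E'
import numpy as np, cv2
from rig import readout, cams, job
def snap(n,f):
    c=cams.read_camera(n); np.savez(f'pics/{f}.npz',**{k:np.array(v) for k,v in c.items()})
    cv2.imwrite(f'pics/{f}.png',c['image'][:,:,::-1]); return c
def load(f): return np.load(f'pics/{f}.npz')
def ray(c,u,v):
    K=np.array([[c['fx'],0,c['cx']],[0,c['fy'],c['cy']],[0,0,1.]])
    p=cv2.undistortPoints(np.array([[[u,v]]],float),K,np.array(c['distortion'],float)).ravel()
    R=np.array(c['R']);t=np.array(c['t']); return -R.T@t, R.T@np.array([p[0],p[1],1.])
def atz(c,u,v,z):
    o,d=ray(c,u,v); return o+d*(z-o[2])/d[2]
def dep(c,u,v):
    o,d=ray(c,u,v); return o+d*float(c['depth'][int(round(v)),int(round(u))])
def tri(a,b):
    (o1,d1),(o2,d2)=a,b
    A=np.stack([d1,-d2],1); s=np.linalg.lstsq(A,o2-o1,rcond=None)[0]
    p,q=o1+s[0]*d1,o2+s[1]*d2; return (p+q)/2,np.linalg.norm(p-q)
E
python3 - <<'E'
from h import *
print(readout.state())
a=snap('scene','s0');b=snap('top','t0')
im=np.vstack([a['image'],b['image']])[:,:,::-1]
cv2.imwrite('pics/st.png',cv2.resize(im,(480,600)))
for c in(a,b):print(c['fx'],c['cx'],c['distortion'],-np.array(c['R']).T@c['t'])
E
```

```text
pics
{'t': 0.0, 'joint_pos': array([ 1.17099323e+00,  4.23826994e-01,  1.63074316e+00,  5.86864089e-06,
        1.08860267e+00, -1.90038519e-02]), 'joint_vel': array([-0.00020949,  0.00117678,  0.00015936,  0.00124557,  0.00025835,
        0.00085179]), 'joint_torque': array([ 2.44599159e-04, -5.57373977e+01, -2.81753433e+01,  1.22953393e-04,
        7.06262610e-03,  6.48398532e-05]), 'tcp_pos': array([0.23204116, 0.57970704, 0.23053346]), 'tcp_rot': array([-1.57237612e+00,  3.52218205e-05, -3.80802002e-01]), 'force': array([0.04548742, 0.60285899, 0.27790754]), 'ft_torque': array([-0.04547078,  0.03708625,  0.02648769]), 'finger_gap': 0.08520841572690657}
514.552256217144 317.46531850410184 [-0.04877219  0.          0.          0.          0.        ] [1.20788966 0.71621943 0.89569728]
414.1167906470011 318.57836719599226 [-0.08041204  0.          0.          0.          0.        ] [ 0.45306401 -0.07494107  1.18181675]
```

View pics/t0.png

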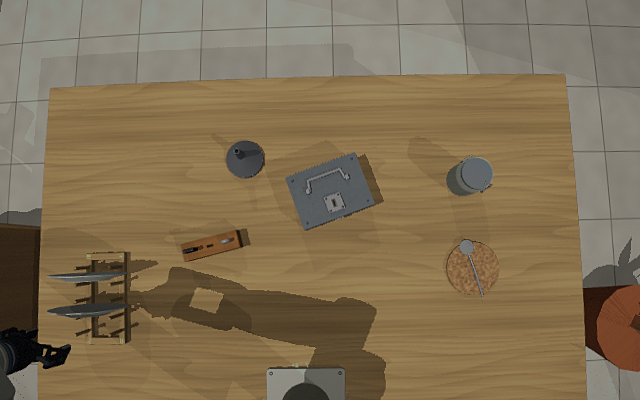

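View pics/s0.png

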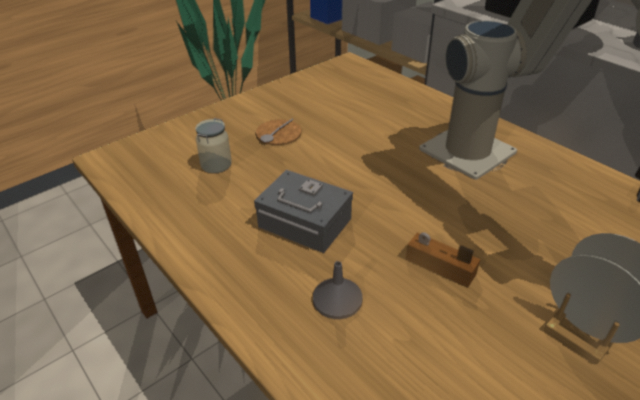

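The top view shows the black key head in the stand at about (192,250), the house key at (225,240), and the lock plate at (334,202). The scene view shows the black head at (465,254) and the lock at (311,187).

Run:
```python
from h import *
a=load('s0');b=load('t0')
def crop(c,x,y,w,h,s): return cv2.resize(c['image'][y:y+h,x:x+w,::-1],None,fx=s,fy=s,interpolation=cv2.INTER_CUBIC)
A=np.hstack([crop(b,175,220,80,50,5),crop(b,285,150,80,50+30,5)[150:400]])
B=np.hstack([crop(a,400,225,90,65,400/90),crop(a,265,165,90,65,400/90)])
cv2.imwrite('pics/c1.png',np.vstack([A,B]))
for u,v,z in((192,250,.088),(225,240,.08),(334,202,.098),(85,277,.2),(85,310,.2),(245,158,0)):print(u,v,atz(b,u,v,z),dep(b,u,v))
```

```text
192 250 [0.43934674 0.29146997 0.088     ] [0.43936775 0.29090883 0.08967512]
225 240 [0.46507151 0.20416371 0.08      ] [0.46504983 0.20365985 0.08198906]
334 202 [ 0.56048825 -0.08898206  0.098     ] [ 0.56396964 -0.0894371   0.06287582]
85 277 [0.37641343 0.52345893 0.2       ] [0.37548644 0.53069581 0.18812619]
85 310 [0.29656465 0.52172795 0.2       ] [0.27753728 0.59427164 0.08062961]
245 158 [0.70399369 0.16727231 0.        ] [0.69264095 0.15631393 0.05346856]
```

View pics/c1.png

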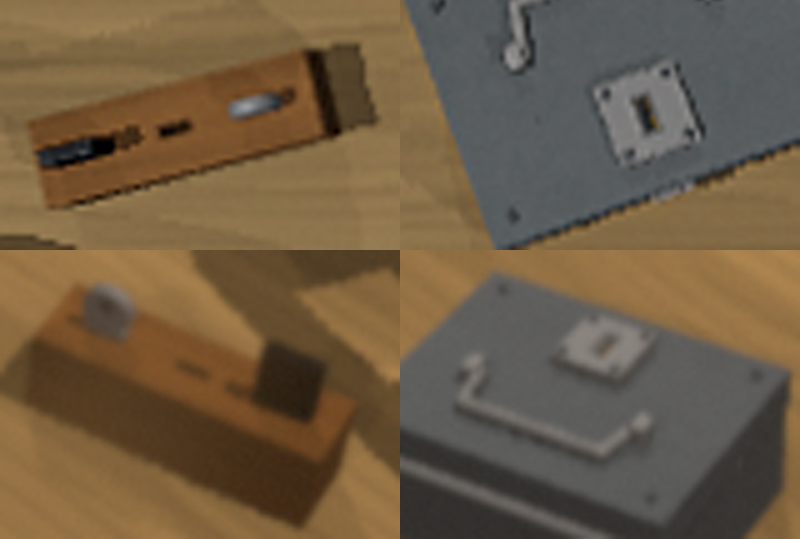

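Emit:
drive_tool(steps=[[[0, -5, 0, 0], [0, -5, 0, 0], [0, -5, 0, 0], [4, 0, -2.7, 0], [4, 0, -2.7, 0], [4, 0, -2.7, 0], [4, 0, -2.7, 0], [4, 0, -2.7, 0]]], fingers=-1)

```text
t: 0.9
tcp_pos: [0.3683, 0.3777, 0.3838]
tcp_rot: [-1.578, -0.0, -0.371]
force: [0.4, 0.3, -0.3]
finger_gap: 0.0855
```

Run:
```python
from h import *
a=load('s0');b=load('t0')
print('key',tri(ray(b,192,250),ray(a,465.7,253)))
print('lock',tri(ray(b,334.6,203),ray(a,311.1,186.4)))
mid=tri(ray(b,209.8,245.6),ray(a,400+193*.225,225+120*.225));print('mid slot',mid)
C=[(30,122),(48,208),(330,135),(308,50)]
P=[atz(b,175+u/5,220+v/5,.05)[:2] for u,v in C];print(P)
d=P[2]-P[1]+P[3]-P[0];print('stand yaw',np.arctan2(d[1],d[0]),np.mean(P,0))
print(readout.state()['tcp_pos'],readout.state()['tcp_rot'])
```

```text
key (array([0.43648285, 0.30177589, 0.06678154]), np.float64(0.007970154522237644))
lock (array([ 0.55736763, -0.08970914,  0.09274265]), np.float64(0.0025909319788754094))
mid slot (array([0.44970553, 0.25646234, 0.0452972 ]), np.float64(0.002326431372125675))
[array([0.45456074, 0.33559357]), array([0.40718124, 0.32477952]), array([0.44574515, 0.16721558]), array([0.49245601, 0.17954613])]
stand yaw -1.3316592194494046 [0.44998578 0.2517837 ]
[0.36832494 0.37766515 0.38384269] [-1.57784281e+00 -3.90185880e-04 -3.70798695e-01]
```

Emit:
drive_tool(steps=[[[2.5, 0, -1, 0], [2.5, 0, -1, 0.14], [2.5, 1, -1.5, 0.14], [0, 2, 0, 0.14], [0, 2, 0, 0.14], [0, 2, 0, 0.14], [0, 2, 0, 0.14], [0, 2, 0, 0.13]]])

```text
t: 1.7
tcp_pos: [0.4277, 0.3051, 0.2721]
tcp_rot: [-1.57, -0.006, -1.388]
force: [0.0, -0.7, -0.1]
finger_gap: 0.0858
```

Run:
```python
from h import *
c=snap('wrist','w0');s=readout.state();print(s['tcp_pos'],s['tcp_rot'],-c['R'].T@c['t'],c['R'])
```

```text
[0.42602642 0.30396236 0.26864338] [-1.57538382 -0.00852178 -1.39411803] [0.41265379 0.38380053 0.41378725] [[ 9.83311149e-01  1.81929767e-01  8.62704274e-04]
 [ 1.72706389e-01 -9.34929612e-01  3.09966328e-01]
 [ 5.71986698e-02 -3.04644352e-01 -9.50747144e-01]]
```

View pics/w0.png

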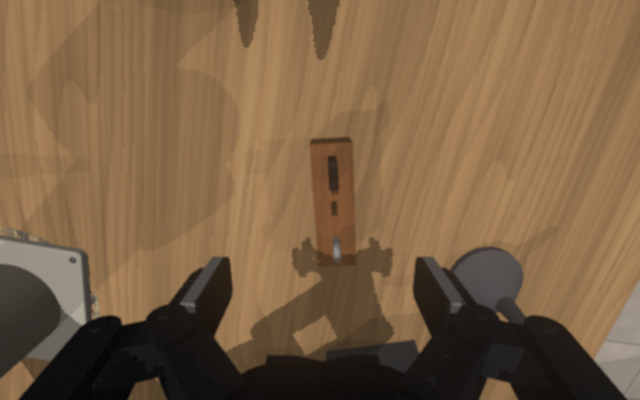

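The wrist view shows the stand at (310–355, 138–268), the cash-box key at (333,173), and the house key at (337,248). I'll descend for a closer second view.

Emit:
drive_tool(steps=[[[0, 3, 0, 0], [0, 3, 0, 0], [0, 3, 0, -0.06], [0, 1.5, 0, 0], [0, 0, 0, 0]]])

```text
t: 2.25
tcp_pos: [0.4256, 0.3029, 0.1608]
tcp_rot: [-1.577, -0.009, -1.319]
force: [0.4, 0.9, 0.4]
finger_gap: 0.0852
```

Run:
```python
from h import *
c=snap('wrist','w1');s=readout.state();print(s['tcp_pos'],s['tcp_rot'],-c['R'].T@c['t'])
A=load('w0')['image'][125:275,295:375,::-1]; B=c['image'][60:360,240:440,::-1]
cv2.imwrite('pics/c2.png',np.hstack([cv2.resize(A,(320,600),interpolation=2),cv2.resize(B,(400,600),interpolation=2)]))
```

```text
[0.42599593 0.30324144 0.16168646] [-1.57611096 -0.00815686 -1.31951053] [0.40612478 0.38103195 0.30225288]
```

View pics/c2.png

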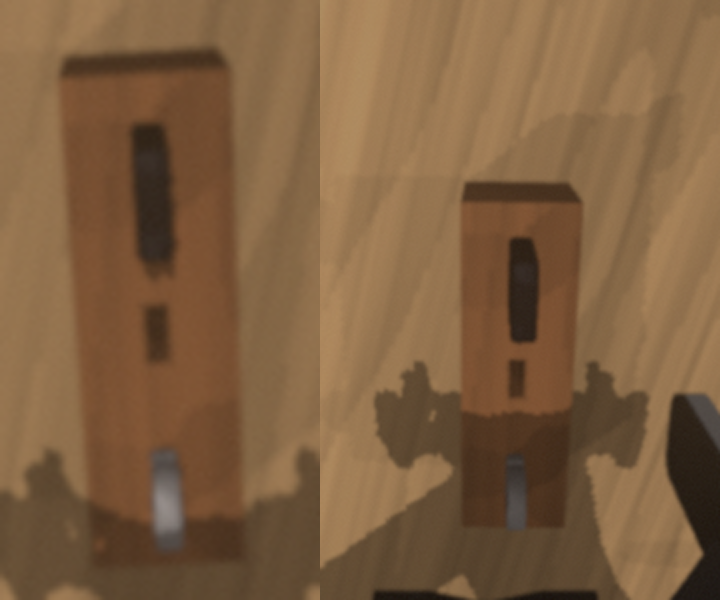

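Run:
```python
from h import *
w0=load('w0');w1=load('w1')
p0=lambda u,v:(295+u/4-.4,125+v/4-.4); p1=lambda u,v:(240+(u-320)/2-.25,60+v/2-.25)
names='TL TR BL BR mid key_end'.split()
A=[(62,75),(229,68),(92,564),(243,560),(157,333),(156,262)]
B=[(462,201),(581,201),(462,526),(564,526),(516,379),(524,341)]
for n,a,b in zip(names,A,B): print(n,*tri(ray(w0,*p0(*a)),ray(w1,*p1(*b))),atz(w1,*p1(*b),.05 if n[0]!='k' else .088),atz(w0,*p0(*a),.05 if n[0]!='k' else .088))
for w,p,Q in((w0,p0,A),(w1,p1,B)):
    P=[atz(w,*p(*q),.05)[:2] for q in Q[:4]]
    d=P[2]+P[3]-P[0]-P[1];y=np.arctan2(d[1],d[0]);c=np.mean(P,0);print('yaw',y,'c',c,'len',np.linalg.norm(d)/2,np.linalg.norm(P[1]-P[0]),'key',c-.05*np.array([np.cos(y),np.sin(y)]))
print('depth top key',[dep(w1,*p1(524,v)) for v in(280,300,320)])
```

```text
TL [0.40833141 0.33208288 0.05951618] 0.0007745597336171636 [0.40803668 0.33003287 0.05      ] [0.40859244 0.33082187 0.05      ]
TR [0.45653885 0.34043936 0.03996855] 0.00022379817971861723 [0.45465827 0.34208858 0.05      ] [0.45531263 0.34150533 0.05      ]
BL [0.44485224 0.17967977 0.05577206] 0.00036769658655952777 [0.44593809 0.17502491 0.05      ] [0.44519285 0.17633194 0.05      ]
BR [0.49407336 0.18598886 0.04829592] 0.0008677255070619823 [0.49384776 0.18753091 0.05      ] [0.4933246  0.18668427 0.05      ]
mid [0.45027696 0.25895765 0.05114909] 0.00040007393653598616 [0.45030151 0.25830384 0.05      ] [0.45057428 0.25865539 0.05      ]
key_end [0.44316882 0.29005989 0.08216806] 0.0004826292366885316 [0.44238551 0.29259765 0.088     ] [0.44243082 0.2915822  0.088     ]
yaw -1.3340969595049443 c [0.45060563 0.25883585] len 0.1590913968826947 0.047926114740389096 key [0.43888087 0.30744172]
yaw -1.3267315223802763 c [0.4506202  0.25866932] len 0.1595101008670818 0.0481550904083978 key [0.43853775 0.3071875 ]
depth top key [array([0.43621118, 0.31508321, 0.08669985]), array([0.43828656, 0.30764162, 0.0865295 ]), array([0.44013165, 0.3006874 , 0.08811198])]
```

Emit:
drive_tool(steps=[[[0, 0, 1.3, 0.01], [0, 3, 0, 0], [0, 2.5, 0, 0], [0, 0, 0, 0], [0, 0, 0, 0]]])

```text
t: 2.8
tcp_pos: [0.4474, 0.3107, 0.113]
tcp_rot: [-1.562, -0.003, -1.328]
force: [0.3, 0.1, 0.8]
finger_gap: 0.0856
```

```bash
cat >> h.py <<'E'
def go(x,y,z,yaw):
    from scipy.spatial.transform import Rotation as Ro
    s=readout.state();R=Ro.from_euler('xyz',s['tcp_rot']).as_matrix()
    print('tcp',s['tcp_pos'],s['tcp_rot'],'F',s['force'],'gap',s['finger_gap'],'t',s['t'])
    print('cm',100*R.T@(np.array([x,y,z])-s['tcp_pos']),'turn',s['tcp_rot'][2]-yaw)
E
python3 -c "
from h import *
go(.4387,.3073,.056,-1.33)"
```

```text
tcp [0.44735855 0.31066183 0.11295455] [-1.56203437 -0.00339759 -1.32810383] F [0.2914396  0.12026559 0.83123376] gap 0.0855685689568004 t 2.8
cm [ 0.09889934  5.68753278 -0.97114209] turn 0.0018961688567480373
```

Emit:
drive_tool(steps=[[[0, 2, -0.9, 0], [0, 1.5, 0, 0], [0, 0, 0, 0], [0, 0, 0, 0]]])

```text
t: 3.2
tcp_pos: [0.444, 0.3115, 0.0828]
tcp_rot: [-1.552, 0.0, -1.328]
force: [0.1, 0.6, -0.3]
finger_gap: 0.0853
```

```bash
python3 -c "
from h import *
go(.4387,.3073,.056,-1.33)
cams.read_camera('wrist')
go(.4387,.3073,.056,-1.33)"
```

```text
tcp [0.44402618 0.31149976 0.0827648 ] [-1.55231756e+00  7.67557895e-05 -1.32783905e+00] F [ 0.09283331  0.58600714 -0.3211643 ] gap 0.08525777169477725 t 3.2
cm [ 0.27971356  2.66458249 -0.66735975] turn 0.002160947432689575
tcp [0.44414661 0.31151051 0.08285983] [-1.55196728e+00  1.87067813e-04 -1.32798189e+00] F [-0.74109235  0.05562037 -0.08043441] gap 0.0853071729817216 t 3.25
cm [ 0.27824639  2.67359452 -0.68037744] turn 0.0020181051076748613
```

Emit:
drive_tool(steps=[[[0.2, 0.2, -0.6, 0], [0, 0, 0, 0], [0, 0.8, 0, 0], [0, 0, 0, 0], [0, 0, 0, 0]]])

```text
t: 3.75
tcp_pos: [0.4399, 0.3087, 0.0739]
tcp_rot: [-1.549, 0.001, -1.328]
force: [0.5, -0.5, 0.4]
finger_gap: 0.0854
```

```bash
python3 -c "
from h import *
go(.4387,.3073,.056,-1.33)"
```

```text
tcp [0.43989121 0.30865158 0.07392455] [-1.54886348e+00  1.27286165e-03 -1.32795257e+00] F [ 0.47460087 -0.54395666  0.41939713] gap 0.08536913704460515 t 3.75
cm [ 0.1048296   1.78864327 -0.18739818] turn 0.0020474301624047175
```

Emit:
drive_tool(steps=[[[0.1, 0.6, -0.1, 0], [0, 0.6, -0.1, 0], [0, 0.5, 0, 0], [0, 0, 0, 0], [0, 0, 0, 0]]])

```text
t: 4.25
tcp_pos: [0.4382, 0.307, 0.0548]
tcp_rot: [-1.55, 0.001, -1.328]
force: [-0.3, 0.0, 1.1]
finger_gap: 0.0852
```

```bash
python3 -c "
from h import *
go(.4387,.3073,.056,-1.33)"
```

```text
tcp [0.4381759  0.30703331 0.05476737] [-1.54990162e+00  8.84555335e-04 -1.32787851e+00] F [-0.31835789  0.03693718  1.12459647] gap 0.08524084515726757 t 4.25
cm [-0.01338896 -0.12202747  0.05984879] turn 0.0021214892226215643
```

Emit:
drive_tool(steps=[[[0, -0.2, 0.06, 0], [0, 0, 0, 0], [0, 0, 0, 0], [0, 0, 0, 0], [0, 0, 0, 0], [0, 0, 0, 0], [0, 0, 0, 0], [0, 0, 0, 0]]], fingers=1, newtons=70)

```text
t: 5.05
tcp_pos: [0.4392, 0.3075, 0.0577]
tcp_rot: [-1.549, 0.001, -1.328]
force: [0.4, 0.2, -0.3]
finger_gap: 0.0087
```

Run:
```python
from h import *
go(.4387,.3073,.057,-1.33)
c=snap('wrist','w2');print(readout.state()['ft_torque'])
```

```text
tcp [0.4391969  0.3074669  0.05767215] [-1.54872541e+00  1.31507598e-03 -1.32787425e+00] F [ 0.43035167  0.20265756 -0.2904894 ] gap 0.008711354149160785 t 5.05
cm [ 0.00433571  0.06604043 -0.05371566] turn 0.0021257453400582715
[-0.03180541 -0.00115147 -0.00281084]
```

View pics/w2.png

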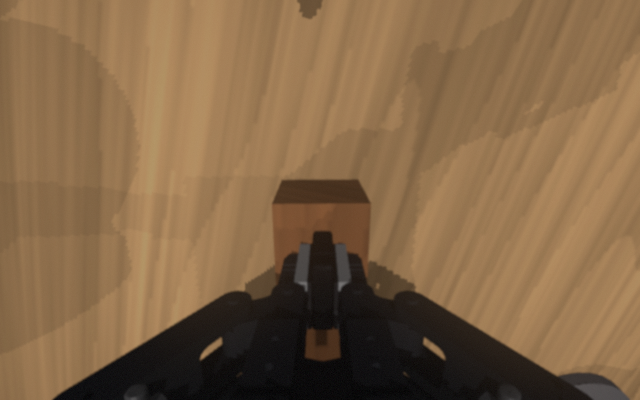

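The picture shows the key's head between both pads at (322,270), in the stand. Now I lift it.

Emit:
drive_tool(steps=[[[0, -1, 0, 0], [0, -1.5, 0, 0], [0, -1.5, 0, 0], [0, -2, 0, 0], [0, -3, 0, 0], [0, -3, 0, 0], [0, -3, 0, 0], [0, 0, 0, 0]]])

```text
t: 5.9
tcp_pos: [0.4352, 0.306, 0.2165]
tcp_rot: [-1.55, 0.001, -1.328]
force: [0.6, -0.1, -0.5]
finger_gap: 0.009
```

Run:
```python
from h import *
go(.47,.03,.22,.28)
```

```text
tcp [0.43515099 0.30596488 0.21646371] [-1.55019798e+00  8.57176121e-04 -1.32791433e+00] F [ 0.63060733 -0.12791676 -0.48582444] gap 0.009011791735931553 t 5.9
cm [27.62430903 -0.44425766 -3.24590642] turn -1.6079143262514537
```

Emit:
drive_tool(steps=[[[3.5, 0, -0.4, 0], [4.5, 0, -0.5, 0], [4.5, 0, -0.5, 0], [4.5, 0, -0.5, 0], [4.5, 0, -0.5, 0], [3, 0, -0.5, -0.14], [0, 0, 0, -0.145], [0, 0, 0, -0.145]]])

```text
t: 6.7
tcp_pos: [0.4653, 0.0528, 0.2157]
tcp_rot: [-1.549, -0.008, -0.882]
force: [-0.8, -0.2, -0.6]
finger_gap: 0.0093
```

Emit:
drive_tool(steps=[[[0, 0, 0, -0.145], [0, 0, 0, -0.145], [0, 0, 0, -0.145], [0, 0, 0, -0.145], [0, 0, 0, -0.145], [0, 0, 0, -0.145], [0, 0, 0, -0.145], [0, 0, 0, -0.145]]])

```text
t: 7.5
tcp_pos: [0.4606, 0.051, 0.2125]
tcp_rot: [-1.568, -0.016, 0.319]
force: [-0.2, -0.3, -0.5]
finger_gap: 0.0089
```

Run:
```python
from h import *
go(.557,-.09,.22,.28)
```

```text
tcp [0.46061577 0.0510343  0.21252304] [-1.56840854 -0.01557527  0.31935127] F [-0.16064014 -0.25187705 -0.48528804] gap 0.008858587738309269 t 7.5
cm [  4.73438813  -0.7132378  -16.41468378] turn 0.03935127363400859
```

Emit:
drive_tool(steps=[[[0.8, 0, -3, 0], [0.8, 0, -3, 0], [0.8, 0, -3.5, 0], [0.8, 0, -3.5, 0], [0.8, 0, -2.5, 0], [0, 0, 0, 0], [0, 0, 0, 0]]])

```text
t: 8.2
tcp_pos: [0.5469, -0.0875, 0.2094]
tcp_rot: [-1.566, -0.01, 0.326]
force: [0.1, 0.1, -1.3]
finger_gap: 0.0087
```

Run:
```python
from h import *
go(.557,-.09,.22,.28)
c=snap('wrist','w3')
cv2.imwrite('pics/c3.png',cv2.resize(c['image'][100:300,190:450,::-1],None,fx=3,fy=3,interpolation=2))
```

```text
tcp [ 0.54687829 -0.08749733  0.20940982] [-1.56553442 -0.00978831  0.32622615] F [ 0.1202856   0.14747401 -1.33202716] gap 0.008715032768779498 t 8.2
cm [ 0.88890839 -1.05330717 -0.55590424] turn 0.04622615477290959
```

View pics/c3.png

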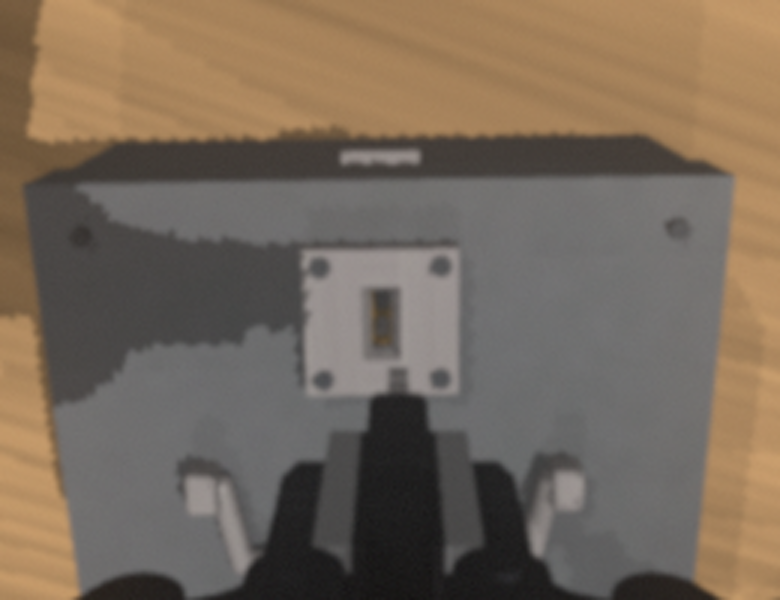

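```bash
cat > m.py <<'E'
from h import *
from scipy.spatial.transform import Rotation as Ro
def proj(c,X):
    K=np.array([[c['fx'],0,c['cx']],[0,c['fy'],c['cy']],[0,0,1.]])
    return cv2.projectPoints(np.array([X],float),cv2.Rodrigues(np.array(c['R']))[0],np.array(c['t'],float),K,np.array(c['distortion'],float))[0].ravel()
E
python3 - <<'E'
from m import *
w=load('w3');p=lambda u,v:(190+(u-1)/3,100+(v-1)/3)
h=atz(w,*p(382,323),.098);print('hole',h,'depth plate',dep(w,*p(340,320)),dep(w,*p(430,320)))
C=[atz(w,*p(*q),.098)[:2] for q in((302,248),(459,247),(302,395),(461,395))]
print('plate c',np.mean(C,0),[np.linalg.norm(C[i]-C[j]) for i,j in((0,1),(2,3),(0,2),(1,3))])
d=C[1]-C[0]+C[3]-C[2];print('yaw plate',np.arctan2(d[1],d[0])-np.pi/2)
L,Rr=atz(w,*p(27,183),.09),atz(w,*p(731,176),.09);d=(Rr-L)[:2];print('lid',np.linalg.norm(d),np.arctan2(d[1],d[0])-np.pi/2,(L+Rr)/2)
s=readout.state();R=Ro.from_euler('xyz',s['tcp_rot']).as_matrix()
for x in(-8,-6,8):
  u=proj(w,s['tcp_pos']+R@np.array([x,41.7,0])/1000);print('tip pred crop',(u-[190,100])*3+1)
u=proj(w,s['tcp_pos']+R@np.array([-16,-30.3,0])/1000);print('head top near pred',(u-[190,100])*3+1)
print(tri(ray(w,*p(382,323)),ray(load('t0'),334.6,203)),tri(ray(w,*p(382,323)),ray(load('s0'),311.1,186.4)))
E
```

```text
hole [ 0.55856784 -0.08613174  0.098     ] depth plate [ 0.56163057 -0.09768208  0.09764711] [ 0.55325621 -0.07356814  0.09835815]
plate c [ 0.55870785 -0.08637447] [np.float64(0.043418009152241144), np.float64(0.0463256680924614), np.float64(0.044335284085779254), np.float64(0.04466595792742377)]
yaw plate 0.32748333769248283
lid 0.19701238506650828 0.33510538687283065 [ 0.52112604 -0.09951843  0.09      ]
tip pred crop [391.95664313 350.47429171]
tip pred crop [391.98082282 359.45727369]
tip pred crop [392.14666774 420.78575147]
head top near pred [388.91059061 487.84106416]
(array([ 0.55611946, -0.0887373 ,  0.10745041]), np.float64(0.0036254407518024265)) (array([ 0.5591524 , -0.08576991,  0.09587279]), np.float64(0.0004047121834161439))
```

The view shows the plate at crop (302–461, 247–395), the keyhole at (382,323), the bit tip at about (398,368–392), and the head's lower near edge at (370–428, 395).

Run:
```python
from m import *
w=load('w3');print(w['fx'])
s=readout.state();R=Ro.from_euler('xyz',s['tcp_rot']).as_matrix()
for n,X in(('shoulder near L',[-16,7.7,-5]),('shoulder near R',[-16,7.7,5]),('top near L',[-16,-30.3,-5]),('top near R',[-16,-30.3,5]),('tip near L',[-8,36,-2]),('tip near R',[-8,36,2]),('tipmid',[0,41.7,0])):
  u=proj(w,s['tcp_pos']+R@np.array(X)/1000);print(n,(u-[190,100])*3+1)
c=w['image'].copy()[:,:,::-1]
cv2.imwrite('pics/c4.png',cv2.resize(c[200:300,270:370],None,fx=6,fy=6,interpolation=2))
```

```text
315.4042743487663
shoulder near L [361.51072474 377.76940932]
shoulder near R [420.04206959 377.72602926]
top near L [351.2346702  487.85946527]
top near R [426.58800877 487.80650598]
tip near L [381.89995542 360.56521995]
tip near R [401.71186721 360.55041002]
tipmid [392.05262603 386.07039244]
```

View pics/c4.png

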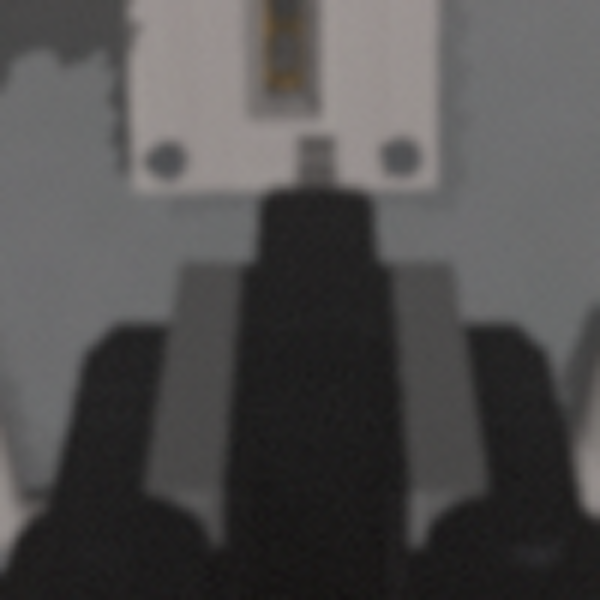

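Run:
```python
from m import *
w=load('w3')
s=readout.state();R=Ro.from_euler('xyz',s['tcp_rot']).as_matrix()
for n,X in(('pad end near L in',[-11,0,-5]),('pad end near R in',[-11,0,5]),('pad end near, 3 back',[-11,-3,0]),('1mm more x',[-10,0,0])):
  u=proj(w,s['tcp_pos']+R@np.array(X)/1000);print(n,(u-[190,100])*3+1)
print('obs L',((240/6+270)-190)*3+1,'R',((392/6+270)-190)*3+1,'y 432.5; pad outer L',((180/6+270)-190)*3+1,((455/6+270)-190)*3+1)
for u,v in((200,300),(430,300),(200,450),(440,450),(318,230),(318,400),(318,150)): 
  X=dep(w,u/6+270,v/6+200);print((u,v),'tool mm',1000*R.T@(X-s['tcp_pos']))
```

```text
pad end near L in [360.21173561 423.85633292]
pad end near R in [420.9089115  423.81186945]
pad end near, 3 back [390.43511087 431.82690461]
1mm more x [390.57815465 429.35707544]
obs L 361.0 R 436.99999999999994 y 432.5; pad outer L 331.0 468.49999999999994
(200, 300) tool mm [-11.48140381 -10.71180817  -7.55144695]
(430, 300) tool mm [-11.45208588 -10.68499954  10.14396599]
(200, 450) tool mm [-10.74205188 -31.14962192  -6.4133886 ]
(440, 450) tool mm [-12.02053387 -33.27853511   9.45881172]
(318, 230) tool mm [-13.13114511  -1.55441822   1.55073274]
(318, 400) tool mm [-13.48971639 -29.36601521   1.47443275]
(318, 150) tool mm [-4.55057902 36.20659296  1.65528198]
```

```bash
python3 -c "
from h import *
go(.5565,-.0885,.145,.33)"
```

```text
tcp [ 0.54686718 -0.08726024  0.20947106] [-1.56579756 -0.00992993  0.32684085] F [-0.08538421  1.32088835 -1.05069741] gap 0.008672019971028332 t 8.25
cm [ 0.80842284  6.45323816 -0.45894059] turn -0.003159146272442015
```

Emit:
drive_tool(steps=[[[0.8, 0, -0.4, 0], [0, 1.5, 0, 0], [0, 1.5, 0, 0], [0, 1, 0, 0], [0, 0, 0, 0], [0, 0, 0, 0]]])

```text
t: 8.85
tcp_pos: [0.5566, -0.084, 0.1691]
tcp_rot: [-1.566, -0.011, 0.332]
force: [0.2, -0.5, -0.7]
finger_gap: 0.0089
```

```bash
python3 -c "
from h import *
go(.5565,-.0885,.145,.33)"
```

```text
tcp [ 0.55663406 -0.0840207   0.16906593] [-1.56565861 -0.01073379  0.33198455] F [ 0.18517173 -0.47226776 -0.69418231] gap 0.008864814995773367 t 8.85
cm [-0.18448514  2.40256599 -0.43145185] turn 0.0019845549913222738
```

Emit:
drive_tool(steps=[[[-0.18, 0, -0.42, 0], [0, 0, 0, 0], [0, 0.8, 0, 0], [0, 0.8, 0, 0], [0, 0, 0, 0], [0, 0, 0, 0]]])

```text
t: 9.45
tcp_pos: [0.5574, -0.0889, 0.1534]
tcp_rot: [-1.567, -0.013, 0.332]
force: [0.7, -0.3, -0.5]
finger_gap: 0.0092
```

Run:
```python
from h import *
go(.5565,-.0885,.145,.33)
c=snap('wrist','w4');a=snap('scene','s4')
A=cv2.resize(c['image'][160:260,260:380,::-1],(480,400),interpolation=2)
B=cv2.resize(a['image'][140:220,280:344,::-1],(320,400),interpolation=2)
cv2.imwrite('pics/c5.png',np.hstack([A,B]))
```

```text
tcp [ 0.55737385 -0.08891943  0.1534244 ] [-1.56705752 -0.01315569  0.33212549] F [ 0.6578133  -0.30266855 -0.48246717] gap 0.009161720509631382 t 9.45
cm [-0.08001046  0.84170866  0.06499633] turn 0.002125488812224463
```

View pics/c5.png

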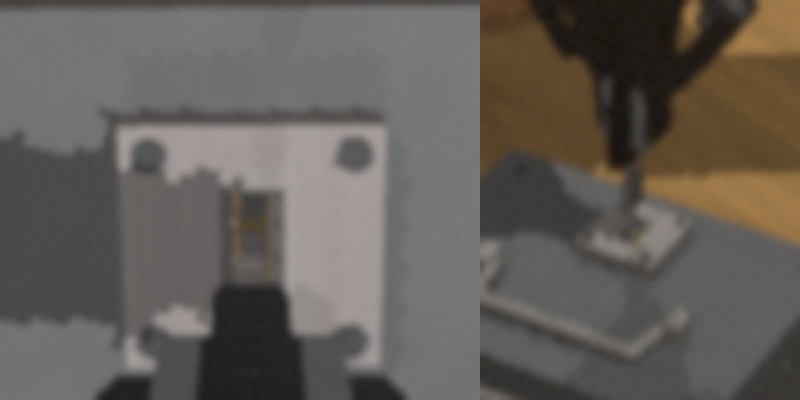

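The wrist view shows the head centred at crop x 251 and the hole at 253. The scene view shows the bit directly above the keyhole at (635,235). They agree to under 1 mm, so I'll go on.

Emit:
drive_tool(steps=[[[-0.08, 0, 0.06, 0], [0, 0, 0, 0], [0, 0.8, 0, 0], [0, 0, 0, 0], [0, 0, 0, 0]]])

```text
t: 10.05
tcp_pos: [0.5568, -0.0885, 0.1454]
tcp_rot: [-1.568, -0.014, 0.332]
force: [1.1, 0.0, -0.2]
finger_gap: 0.0088
```

Run:
```python
from h import *
go(.5565,-.0885,.1057,.33)
```

```text
tcp [ 0.55676825 -0.08847564  0.14535128] [-1.56756016 -0.01410806  0.33221218] F [ 1.14737614  0.02247898 -0.23690654] gap 0.008835777447789819 t 10.05
cm [-0.08208858  3.96436409 -0.00638352] turn 0.002212176178677916
```

Emit:
drive_tool(steps=[[[-0.03, 0.4, 0, 0], [0, 0.4, 0, 0], [0, 0.3, 0, 0], [0, 0.3, 0, 0], [0, 0, 0, 0]]])

```text
t: 10.55
tcp_pos: [0.5565, -0.0885, 0.1298]
tcp_rot: [-1.567, -0.014, 0.332]
force: [0.7, 0.3, -0.6]
finger_gap: 0.0091
```

Run:
```python
from h import *
go(.5565,-.0885,.1057,.33)
```

```text
tcp [ 0.55645619 -0.08845997  0.12979014] [-1.5672773  -0.01357373  0.3322266 ] F [ 0.70304237  0.25605492 -0.59939853] gap 0.009092662669847934 t 10.55
cm [-0.02986249  2.40879778 -0.01368988] turn 0.002226599514876748
```

Emit:
drive_tool(steps=[[[0, 0.4, 0, 0], [0, 0.4, 0, 0], [0, 0.4, 0, 0], [0, 0.4, 0, 0], [0, 0, 0, 0]]])

```text
t: 11.05
tcp_pos: [0.5572, -0.0885, 0.113]
tcp_rot: [-1.568, -0.014, 0.332]
force: [0.2, -0.4, 0.3]
finger_gap: 0.0091
```

Run:
```python
from h import *
go(.5565,-.0885,.1057,.33)
```

```text
tcp [ 0.55717094 -0.0885372   0.11296556] [-1.56803388 -0.01446636  0.3323364 ] F [ 0.16313325 -0.3615647   0.3464461 ] gap 0.009137494688556872 t 11.05
cm [-0.07271253  0.72564742  0.02340192] turn 0.002336396822068376
```

Run:
```python
from h import *
c=snap('wrist','w5');a=snap('scene','s5')
A=cv2.resize(c['image'][160:260,260:380,::-1],(480,400),interpolation=2)
B=cv2.resize(a['image'][140:220,280:344,::-1],(320,400),interpolation=2)
cv2.imwrite('pics/c6.png',np.hstack([A,B]))
print(readout.state()['force'],readout.state()['ft_torque'])
```

```text
[-0.16266304 -0.72922153 -0.61057821] [-0.05447953  0.05724043  0.03169115]
```

View pics/c6.png

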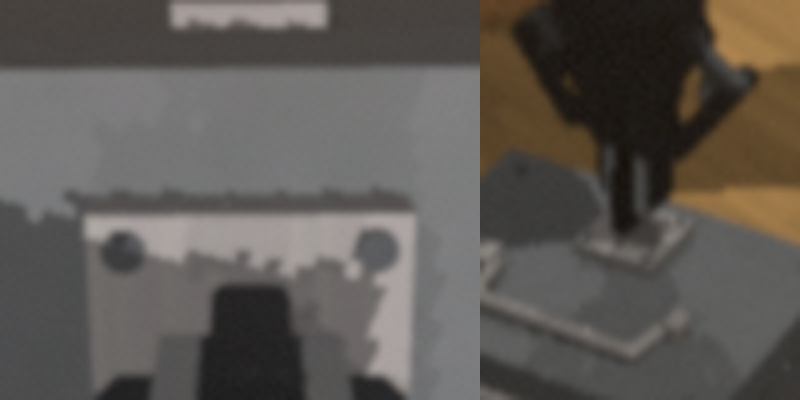

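The key is well into the slot and the head hasn't slipped (its near edge is still at crop row 285). I'll push on.

Emit:
drive_tool(steps=[[[-0.05, 0.4, 0, 0], [0, 0.4, 0, 0], [0, 0.3, 0, 0], [0, 0.3, 0, 0]]])

```text
t: 11.55
tcp_pos: [0.5582, -0.0887, 0.1052]
tcp_rot: [-1.569, -0.016, 0.333]
force: [-16.0, 1.9, 46.2]
finger_gap: 0.0088
```

Run:
```python
from h import *
go(.5565,-.0885,.1057,.33)
```

```text
tcp [ 0.55815255 -0.0887382   0.10520205] [-1.56890839 -0.01636685  0.33254416] F [-16.03969194   1.94495097  46.19529509] gap 0.008785995998343859 t 11.55
cm [-0.14759016 -0.05207295  0.0765607 ] turn 0.002544164951277572
```

Emit:
drive_tool(steps=[[[-0.12, -0.02, 0.05, 0], [0, 0, 0, 0], [0, 0, 0, 0]]])

```text
t: 11.85
tcp_pos: [0.557, -0.0886, 0.1062]
tcp_rot: [-1.569, -0.018, 0.332]
force: [0.2, 0.5, -0.1]
finger_gap: 0.0089
```

Run:
```python
from h import *
go(.5565,-.0885,.1057,.33);print(readout.state()['ft_torque'])
```

```text
tcp [ 0.55697547 -0.08859001  0.10621266] [-1.56943703 -0.01760313  0.33243088] F [ 0.1810353   0.5499454  -0.12564889] gap 0.008933642151639323 t 11.85
cm [-0.04290272  0.05055082  0.02395631] turn 0.0024308765901997487
[-0.01286238 -0.05974481 -0.04155807]
```

Emit:
drive_tool(steps=[[[0, 0.1, 0.03, 0.03], [0, 0.15, -0.05, -0.05], [-0.02, 0.15, 0.05, 0.05], [0, 0.1, -0.02, -0.03]]])

```text
t: 12.25
tcp_pos: [0.5577, -0.0887, 0.1055]
tcp_rot: [-1.57, -0.018, 0.332]
force: [-5.8, 5.6, 13.3]
finger_gap: 0.009
```

Run:
```python
from h import *
go(.5565,-.0885,.1057,.33);print(readout.state()['ft_torque'])
c=snap('wrist','w6');a=snap('scene','s6')
A=cv2.resize(c['image'][160:260,260:380,::-1],(480,400),interpolation=2)
B=cv2.resize(a['image'][140:220,280:344,::-1],(320,400),interpolation=2)
cv2.imwrite('pics/c7.png',np.hstack([A,B]))
go(.5565,-.0885,.1057,.33)
```

```text
tcp [ 0.5576659  -0.08874099  0.10554584] [-1.56968648 -0.01765574  0.33196572] F [-5.82361617  5.64918916 13.28199496] gap 0.008950185962648786 t 12.25
cm [-0.10208278 -0.01715377  0.06079961] turn 0.001965724900240551
[ 1.01872121  1.20773506 -0.08298795]
tcp [ 0.55764662 -0.08863124  0.10549141] [-1.56961219 -0.01762683  0.33369187] F [-5.04985564  2.37557151 16.15688664] gap 0.008960710741832183 t 12.35
cm [-0.1036553  -0.02263069  0.04998251] turn 0.0036918690631065343
```

View pics/c7.png

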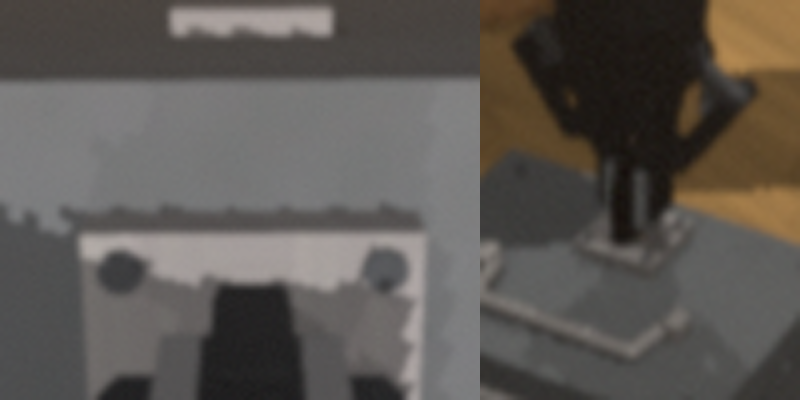

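The head's lower edge meets the plate in both views, so the key looks seated, at the expected height. I'll test the turn.

Emit:
drive_tool(steps=[[[-0.06, 0, 0.04, 0.1], [0, 0.03, 0.02, 0.12], [0, 0.03, 0.03, 0.12]]])

```text
t: 12.65
tcp_pos: [0.5572, -0.0878, 0.1057]
tcp_rot: [-1.564, -0.016, -0.016]
force: [-3.5, -0.2, 8.4]
finger_gap: 0.0087
```

Run:
```python
from h import *
go(.5565,-.0885,.1057,.33);print(readout.state()['ft_torque'])
```

```text
tcp [ 0.55717521 -0.08784364  0.10568025] [-1.56373877 -0.01613647 -0.01583256] F [-3.51362243 -0.18249705  8.38031697] gap 0.008733732998188231 t 12.65
cm [-0.06643249 -0.0035176  -0.06667382] turn -0.34583256044007843
[-0.00758551  0.58781507  0.14119101]
```

Emit:
drive_tool(steps=[[[-0.04, 0.02, 0.03, 0.13], [0, 0.02, 0.03, 0.13], [0, 0.02, 0.03, 0.13], [0, 0.02, 0.03, 0.13]]])

```text
t: 13.05
tcp_pos: [0.5575, -0.0867, 0.1057]
tcp_rot: [-1.557, -0.01, -0.556]
force: [-2.3, -0.3, 7.0]
finger_gap: 0.0093
```

Run:
```python
from h import *
y=readout.state()['tcp_rot'][2]
go(.5589-.0025*np.cos(y),-.0877-.0025*np.sin(y),.1057,-1.37);print(readout.state()['ft_torque'])
```

```text
tcp [ 0.55745743 -0.08671821  0.10566867] [-1.55713224 -0.00995261 -0.55585881] F [-2.27928883 -0.25868773  7.03737345] gap 0.009285527770511715 t 13.05
cm [-0.07562041 -0.0039846  -0.00722373] turn 0.8141411868805432
[-0.06019353  0.42594142  0.16949114]
```

Emit:
drive_tool(steps=[[[-0.03, 0.02, 0.03, 0.13], [0, 0.02, 0.03, 0.13], [0, 0.02, 0.03, 0.13], [0, 0.02, 0.03, 0.13]]])

```text
t: 13.45
tcp_pos: [0.5583, -0.0859, 0.1056]
tcp_rot: [-1.555, -0.002, -1.096]
force: [-0.9, 0.2, 7.2]
finger_gap: 0.009
```

Run:
```python
from h import *
y=readout.state()['tcp_rot'][2]
go(.5589-.0025*np.cos(y),-.0877-.0025*np.sin(y),.1057,-1.37);print(readout.state()['ft_torque'])
```

```text
tcp [ 0.55833586 -0.08585411  0.10563445] [-1.55507264 -0.00184832 -1.09571475] F [-0.89258069  0.2085308   7.20150965] gap 0.008990103266253161 t 13.45
cm [-0.06003702 -0.00720347 -0.0341575 ] turn 0.2742852501663726
[-0.07332131  0.41506015  0.18821206]
```

Emit:
drive_tool(steps=[[[-0.02, 0.02, 0.02, 0.12], [0, 0.02, 0.02, 0.12], [0, 0.02, 0, 0.06], [0, 0, 0, 0]]])

```text
t: 13.85
tcp_pos: [0.559, -0.0856, 0.1057]
tcp_rot: [-1.556, 0.002, -1.41]
force: [-1.3, 0.1, 3.9]
finger_gap: 0.0086
```

Run:
```python
from h import *
y=readout.state()['tcp_rot'][2]
go(.5589-.0025*np.cos(y),-.0877-.0025*np.sin(y),.1057,-1.41);print(readout.state()['ft_torque'])
a=snap('scene','s8');c=snap('wrist','w8')
A=cv2.resize(c['image'][160:310,240:400,::-1],(480,450),interpolation=2)
B=cv2.resize(a['image'][150:225,290:340,::-1],(300,450),interpolation=2)
cv2.imwrite('pics/c8.png',np.hstack([A,B]))
go(.5589-.0025*np.cos(y),-.0877-.0025*np.sin(y),.1057,-1.41);print(readout.state()['ft_torque'])
```

```text
tcp [ 0.55898899 -0.08561147  0.10567892] [-1.55617327  0.00246579 -1.41004491] F [-1.33730374  0.14379613  3.89369139] gap 0.008647430969164236 t 13.85
cm [-0.04526948 -0.00261342 -0.04217935] turn -4.490811065216427e-05
[-0.0411924   0.33718368  0.14453066]
tcp [ 0.55897495 -0.08560633  0.10564352] [-1.55609847  0.00248705 -1.40792673] F [-1.2814462   0.25964575  5.16443253] gap 0.009083227169136825 t 13.95
cm [-0.04463262 -0.00613611 -0.04072986] turn 0.0020732736588056078
[-0.02100771  0.36950618  0.15882663]
```

View pics/c8.png

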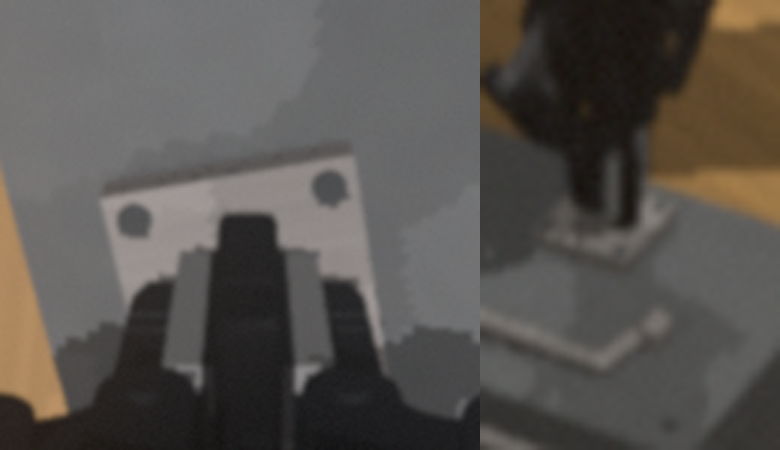

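The head is still parallel and centred between the pads (crop x about 247), turned past a quarter turn relative to the plate. I'll check that it holds.

Emit:
drive_tool(steps=[[[0, 0.02, 0, 0.03], [0, 0, 0, 0.02], [0, 0, 0, 0], [0, 0, 0, 0], [0, 0, 0, 0], [0, 0, 0, 0], [0, 0, 0, 0], [0, 0, 0, 0]]])

```text
t: 14.75
tcp_pos: [0.5591, -0.0856, 0.1057]
tcp_rot: [-1.557, 0.003, -1.451]
force: [-1.9, 0.9, 4.0]
finger_gap: 0.0087
```

Run:
```python
from h import *
go(.559,-.0856,.1057,-1.45);print(readout.state()['ft_torque'],readout.state()['joint_pos'])
c=snap('top','t9')
o=load('t0')['image'].astype(int);d=np.abs(c['image'].astype(int)-o).max(2)
for n,(x0,x1,y0,y1) in dict(stand_right=(205,245,228,250),funnel=(225,265,140,180),jar=(445,495,155,197),trivet=(445,500,235,300)).items(): print(n,np.median(d[y0:y1,x0:x1]),(d[y0:y1,x0:x1]>60).mean())
```

```text
tcp [ 0.55909095 -0.08559099  0.1056644 ] [-1.55731413  0.00260905 -1.45057243] F [-1.8696801   0.93870375  3.96111011] gap 0.008728492121468827 t 14.75
cm [-0.00020597 -0.00368275 -0.00908824] turn -0.0005724272451599344
[-0.07833653  0.41809978  0.21009525] [-0.17637669  0.50789393  1.84867353  0.00921668  0.77291524 -0.30314209]
stand_right 3.0 0.0
funnel 4.0 0.0
jar 3.0 0.0
trivet 4.0 0.0
```

```bash
python3 -c "
from rig import job
print(job.sign_off())"
```

```text
the job is handed in; nothing more can be done
None
```

The cash-box key is in the lock and turned clockwise. I handed the job in at about 15 s on the clock, with the key still gripped and held turned. I have no direct reading of the bolt; that it is drawn is worked out from the angle and torque below.

**Insertion:** The key met no clear pin resistance until it stopped with its shoulder within about 0.5 mm of the plate. That stop peaked at 46 N at the wrist (limit 120 N). I eased off, wiggled it and pressed again, and it came to the same depth.

**Turn:** The gripper has turned about 1.78 rad. Allowing for the key's 0.2 rad of play, the rotor should be at 1.58 rad or more, past the 1.3 rad where the bolt draws. The holding torque read 0.15–0.21 N m, which fits the 0.16 N m spring. It held steady through the last 0.6 s of still rows, and the last close-up, taken just before the final small turn, showed the head square between the pads.

**Everything else:** Comparing the top camera's first and last pictures, the house key, funnel, jar and spoon areas are unchanged.

**Disagreements:**
- The wrist camera read about 1.4 mm sideways off.
- The key sat about 2.5 mm off-centre in the grip. I corrected for both using that same wrist view.
- The top camera's line to the keyhole missed the wrist camera's by 3.6 mm, while the scene camera's came within 0.4 mm.

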